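# Unhitch the tow coupler from its bench ball mount

## Task

Free the tow-cart coupler from the hitch ball: slide the flat lock plate straight up out of its slotted holder and put it in the shallow parts tray. Then, with the coupler still down on the ball, pull the spring latch sideways by squeezing its tall tab towards the fixed post on the coupler's head, and lift the coupler off the ball with the latch kept squeezed. Finish holding it, level and still, about a hand's breadth above where it sat (at least 70 mm higher); do not put it down or let go, and do not shift the loose parts standing around.

Things in the scene. Friction and masses are not known exactly. Their poses are not given: they have to be found in the camera images.
- ball_mount: fixed grey base plate, 10 mm thick, with a 36 mm ball. Origin at table level under the ball, z up; the coupler's stub lies towards -x on a rest block (42 mm high). On the +y side the slotted holder: two dark uprights at x = -37 to -22 and 22 to 37 mm, 50 mm high, their 8 mm slots taking the plate's side edges, centred on (0, 70.5) mm.
- ball_top (a point): top of the hitch ball, 66 mm above the table
- lock_plate: loose flat bright steel plate, 60 mm wide (x) x 5 mm thick (y) x 85 mm tall (z), 0.12 kg; its top 14 mm are an 11 mm thick grip edge. Origin at the middle of its lower edge. It stands in the holder, lower edge 10 mm above the table, right behind the end of the latch arm, and stops the latch from sliding; it must rise 40 mm to leave the slots.
- parts_tray: fixed shallow open tray, 120 (x) x 160 (y) x 28 mm, walls and floor about 4 mm; origin at table level under its middle
- coupler: loose dark steel head (56 x 52 mm) sitting over the ball with 2 mm play, its socket 25 mm deep, and a square stub 36 mm wide reaching 119 mm to -x; about 0.5 kg, centre of mass about 9 mm to -x of the ball. Origin: top face of the head over the ball, 74 mm above the table at the start; axes parallel to the ball mount's. It must rise 35 mm to be off the ball.
- post (a point): on the outer (+y) face of the fixed upright post on the coupler's head, at the height to grip: (-10, 0, +31) mm in the coupler's frame. The post is 36 mm wide (x), 8 mm thick (y) and stands from 0 to 47 mm above the head's top.
- latch_tab (a point): on the outer (-y) face of the latch's upright tab (36 mm wide in x, 7 mm thick in y, as tall as the post), level with point post and 47 mm from it when the latch is shut. Nothing stands beside either outer face above the head's top (31 mm below these points).
- latch (a joint): slide of the spring latch on the coupler, m: 0 shut (its plate catches under the ball), 0.0135 fully pulled towards the post (the coupler's +y); free of the ball from about 0.010. The tab moves with it, so fully squeezed the tab's and post's outer faces are 33.5 mm apart. Spring force about 4 N shut and 9 N fully pulled.
- pinion: bystander: dark loose gear, 57 mm across, 30 mm high, behind the tray; origin under its middle
- bush: bystander: dark loose bush, 42 mm across, 50 mm high, on the latch tab's side of the ball mount; origin under its middle
- filter_bowl: bystander: loose white filter with black cap, 59 mm across, 114 mm high, at the left; origin under its middle
Mind the look-alikes: they are no part of the job. Of the things that look like the lock_plate, the largest one is meant.

How it is judged:
By the outcome, as a careful person would: the job done as asked, in the order asked, and still so for the second after the job is handed in, while the arm keeps its last pose, push and grip.
It also fails if it takes over 56 s, if anything falls off the work surface, if the arm or the gripper's body presses on something with over 40 N, if the wrist force passes 120 N, or if a joint passes its speed limit or range.

## Robot

A 6-joint arm with a two-finger parallel gripper is mounted at the origin on a cart in front of the work surface, level with it; the furniture and walls round the work are solid. World frame = base frame: x ahead of the robot, y to its left, z up, the work surface at z = 0. Lengths are in m, angles in degrees, forces in N, time in s.
With the tool pointing down it reaches from about 0.25 to 0.725 m from the base axis. Payload 9.7 kg.
Tool frame: the origin (TCP) lies on the centre line of the jaws, within the pads' length; the fingertips stand tip_reach ahead of it and the grasp point (between the pads) lies 2 mm behind it (tip_reach is the distance from the TCP to the fingertips, in m); z points along the fingers, y is the direction in which the jaws open and shut (so a half turn about z gives the same grasp; the last joint's range is limited). The gripper opens to 85 mm and grips with 20 to 120 N. Pads are 22 mm wide; open, the fingers measure 114 mm over their backs; the gripper's body (76 mm by 85 mm) begins 54 mm behind the grasp point. The pads swing forward as they close: fully open they stand 13 mm farther back than shut.
Start: joints at [-65.432, 4.979, 10.078, 95.1, 0, 90], TCP at [0.229, -0.5, 0.248] pointing down, gripper open.
Joint ranges: [-179.16, 179.16], [-48.56, 103.87], [-65.8, 70.77], [-126.05, 130.52], [-82.76, 87.17], [-180, 180]. Speed limits (degrees/s): [127.2, 127.2, 147.25, 180, 180, 180].

## Interface

Orientations are given as [roll, pitch, yaw] about the fixed x, y, z axes, in that order (R = Rz(yaw) Ry(pitch) Rx(roll)).
In Python, from workcell import get_obs, camera, calibration, job_done, tip_reach gives the robot as it stands.
- The arm moves only by the tool apply_moves, never from a script. Its argument "rows" is a list of rows, each a list of 7 numbers: the shift along the world's x, y, z in mm, then the turn, a rotation vector about the world's x, y, z in degrees, then the closure, from 0 (fully open) to 1 (shut). A call has 1 to 20 rows; each row shifts and turns the commanded pose from where the row before left it; what a row does not reach is not made up. A row lasts 1/8 s, in which the tool goes at most 62.5 mm and 10.7 degrees, less where a joint would pass 70% of its speed; a pose out of reach is approached as far as the arm can. A call with a gripper value outside its range is refused whole. The fingers move at their own pace and stop on an object; "grip_force" is the grip in N (left out, the last holds). Time passes only in rows, so rows that do not move let the fingers close. It gives the time, the measured TCP pose, the force and the opening at its end, in the units of the state.
- get_obs(): the state, without advancing time (a new reading comes with each control period).
- camera(name): name is "scene" or "top" or "wrist"; returns the picture (480x640x3 uint8, red, green, blue); there is no depth.
- calibration(name): a dict with "intrinsics" (3x3 intrinsics, pixels), "T" (4x4, takes a point from camera to world coordinates); the wrist camera has in their place "mount" (4x4, takes a point from camera to tool coordinates, whose origin is the TCP and whose axes are the flange's). Camera axes: x right, y down, z forward; pixel columns grow to the right and rows downward; lengths in m; the calibration is good to about 2 mm. The wrist camera is an equidistant fisheye: a pixel r from the principal point sees the ray r / f radians off the axis. A picture is of the moment at which its call begins: read the wrist's pose just before it. calibration takes no time and is no camera call.
- job_done(): hands the job in, once; it reports no verdict.
The state is a dict: "time": time; "q": joint angles; "qd": joint speeds; "joint_efforts": joint torques, N m; "ee_pos": TCP position; "tcp_rot": TCP orientation; "wrist_force": force on the tool from outside, world axes, zero at the start; "torque": the same for the moment, N m; "opening": finger opening in m.
Only numpy, scipy, OpenCV 4.12 (cv2) and the standard library are available. Lean on these libraries where they do the work, as an engineer would, in place of code of your own. Each camera call takes 0.05 s, during which the arm holds its last target.

## Working session

There is one attempt and no reset: what is moved stays moved. The work goes in short steps, Python scripts to look and compute and a tool call to move; the robot and the scene stay as the last step left them, time stands still between calls to the robot, and variables do not carry over. Pictures are saved under pics/ and viewed, and the job is handed in when it is done.

Besides the shell and the picture viewer there is one more tool, called as name([rows], argument=value, ...), one row to a line, values as JSON. apply_moves: Moves the arm, as the interface text tells. Its arguments: {"type":"object","properties":{"rows":{"type":"array","items":{"type":"array","items":{"type":"number"}}},"grip_force":{"type":"number"}},"required":["rows"]}

```bash
mkdir -p pics; ls; python3 - <<'E'
from workcell import *
import cv2
print(get_obs()); print(tip_reach)
for n in("scene","top","wrist"):
    c=calibration(n); print(n,c)
    im=camera(n); cv2.imwrite(f"pics/{n}0.png",im[:,:,::-1])
E
```

```text
pics
{'time': 0.0, 'q': array([-6.54286087e+01,  5.01153114e+00,  1.00329654e+01,  9.50982399e+01,
        5.96422181e-04,  9.00005475e+01]), 'qd': array([ 0.03225176,  0.07729736, -0.14512443, -0.01713505,  0.04973767,
       -0.03037494]), 'joint_efforts': array([-1.56306920e-03, -5.20379806e+01,  4.64808476e+01,  1.58873422e-02,
       -8.74104467e-05,  6.65197007e-06]), 'ee_pos': array([ 0.2286219 , -0.50000629,  0.24756557]), 'tcp_rot': array([-1.79923194e+02, -5.95687723e-04,  2.45708430e+01]), 'wrist_force': array([-0.54735235,  0.29817112, -0.2874851 ]), 'torque': array([-0.03520617, -0.1022433 , -0.02986193]), 'opening': 0.08546480331877553}
0.017
scene {'intrinsics': array([[601.14493072,   0.        , 330.84237583],
       [  0.        , 601.14493072, 243.96946865],
       [  0.        ,   0.        ,   1.        ]]), 'T': array([[ 0.47186658, -0.37362772,  0.79858892, -0.612602  ],
       [-0.88125095, -0.17194713,  0.44026237, -0.54715513],
       [-0.02717916, -0.91150234, -0.41039589,  0.67581875],
       [ 0.        ,  0.        ,  0.        ,  1.        ]])}
top {'in
[... 243 characters left out ...]
99845974,  0.05381166, -0.0135074 ,  0.05835892],
       [ 0.00223195, -0.20430416, -0.97890491,  1.37569467],
       [ 0.        ,  0.        ,  0.        ,  1.        ]])}
wrist {'intrinsics': array([[371.64829954,   0.        , 321.4764878 ],
       [  0.        , 371.64829954, 233.526588  ],
       [  0.        ,   0.        ,   1.        ]]), 'mount': array([[-1.66450187e-04, -9.59817005e-01, -2.80626600e-01,
         7.09869279e-02],
       [ 9.99999923e-01, -5.99322384e-05, -3.88153483e-04,
         2.39406628e-04],
       [ 3.55737733e-04, -2.80626643e-01,  9.59816941e-01,
        -1.25634813e-01],
       [ 0.00000000e+00,  0.00000000e+00,  0.00000000e+00,
         1.00000000e+00]])}
```

View pics/scene0.png

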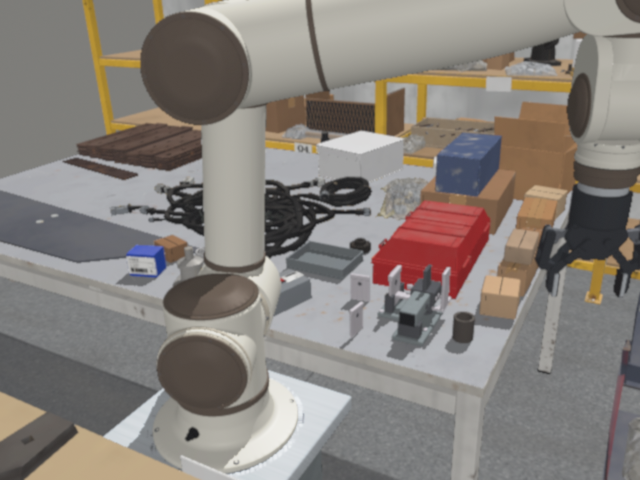

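View pics/top0.png

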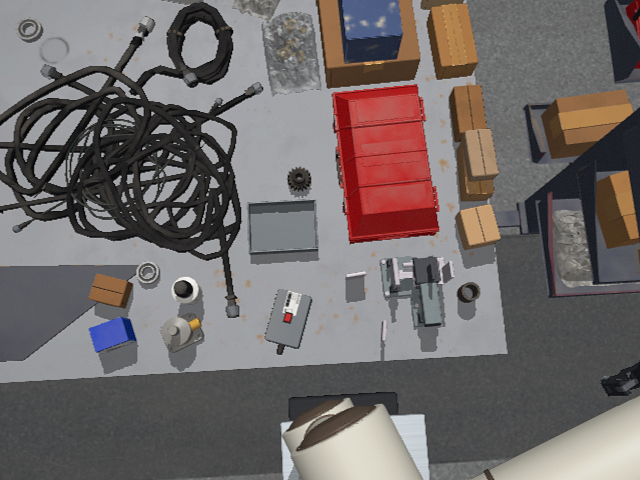

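View pics/wrist0.png

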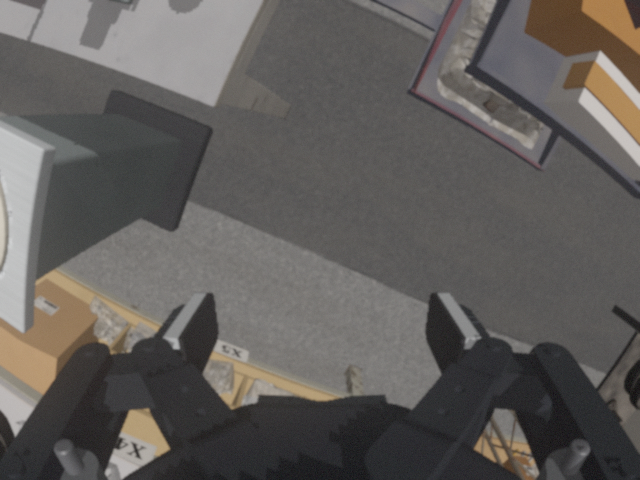

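```bash
python3 - <<'E'
import cv2
im=cv2.imread("pics/top0.png")[225:365,330:500]
cv2.imwrite("pics/top0z.png",cv2.resize(im,None,fx=4.6,fy=4.2,interpolation=cv2.INTER_CUBIC))
im=cv2.imread("pics/scene0.png")[255:350,340:480]
cv2.imwrite("pics/scene0z.png",cv2.resize(im,None,fx=5.6,fy=5.6,interpolation=cv2.INTER_CUBIC))
E
```

```text
(no output)
```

View pics/top0z.png

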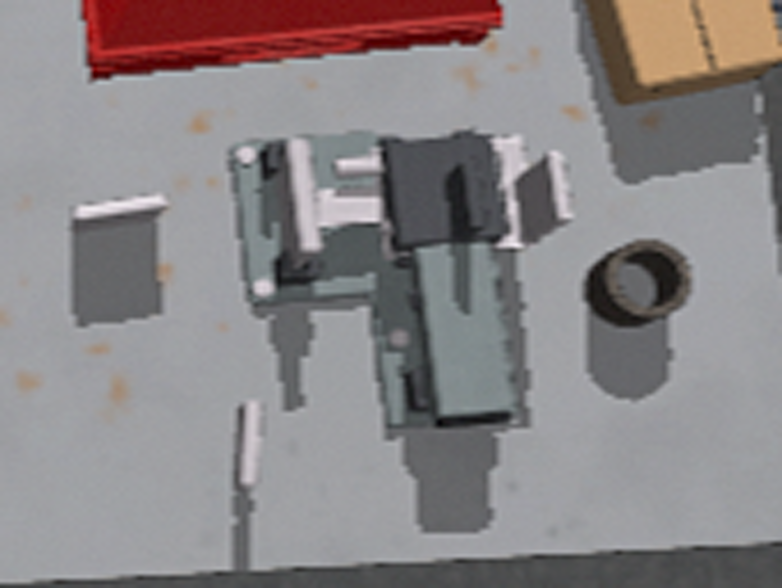

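View pics/scene0z.png

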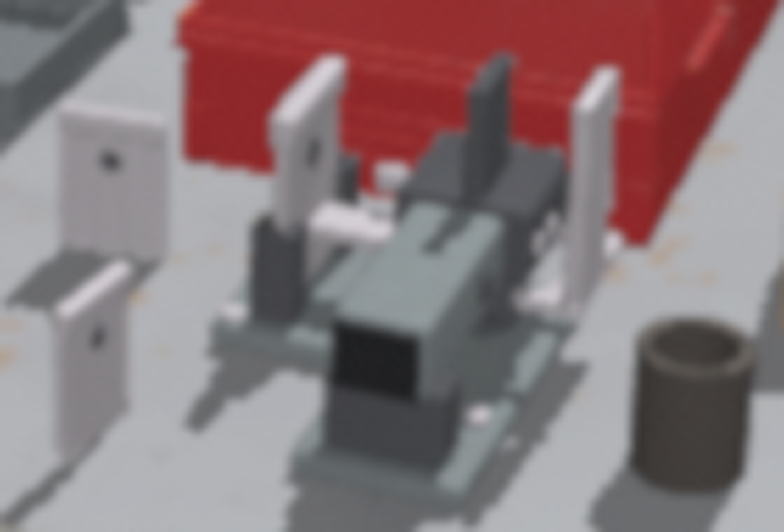

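```bash
cat > h.py <<'E'
import numpy as np, cv2
from workcell import *
from scipy.spatial.transform import Rotation as R
def ray(cam,u,v,obs=None):
    c=calibration(cam);K=c["intrinsics"]
    a=np.array([(u-K[0,2])/K[0,0],(v-K[1,2])/K[1,1]])
    if cam=="wrist":
        r=np.hypot(*a); d=np.r_[np.sin(r)*a/max(r,1e-9),np.cos(r)]
        T=np.eye(4);T[:3,:3]=R.from_euler("xyz",obs["tcp_rot"],degrees=True).as_matrix();T[:3,3]=obs["ee_pos"]
        T=T@c["mount"]
    else:
        d=np.r_[a,1];T=c["T"]
    return T[:3,3],T[:3,:3]@d
def onz(cam,u,v,z,obs=None):
    o,d=ray(cam,u,v,obs);return (o+d*(z-o[2])/d[2])*1000
def cross(r1,r2):
    A=np.stack([r1[1],-r2[1]],1);s=np.linalg.lstsq(A,r2[0]-r1[0],rcond=None)[0]
    p=r1[0]+s[0]*r1[1];q=r2[0]+s[1]*r2[1];return (p+q)*500,np.linalg.norm(p-q)*1000
E
python3 - <<'E'
from h import *
z=lambda u,v:(330+(u+.5)/4.6-.5,225+(v+.5)/4.2-.5)
np.set_printoptions(precision=1,suppress=True)
for n,u,v,h in [("plateA",296,140,.095),("plateB",312,250,.095),("tabA",555,153,.121),("tabB",568,217,.121),("postA",458,170,.121),("postB",468,240,.121),
 ("stubend L",438,418,.06),("stubendR",515,412,.06),("bush",648,282,.05),("mountTL",232,148,.01),("mountBL",258,312,.01)]:
    print(n,onz("top",*z(u,v),h))
for p in [(248,202),(316,200),(318,250),(249,255)]: print("tray",onz("top",*p,.028))
print("filter",onz("top",184,287,.114)," pinion",onz("top",299,179,.03))
print("redbox",onz("top",350,241,.06),onz("top",438,234,.06))
E
```

```text
plateA [ 487.8 -109.    95. ]
plateB [ 430.3 -111.9   95. ]
tabA [ 470.1 -224.7  121. ]
tabB [ 437.2 -227.5  121. ]
postA [ 463.9 -179.1  121. ]
postB [ 428.1 -180.4  121. ]
stubend L [ 343.8 -169.2   60. ]
stubendR [ 344.9 -206.    60. ]
bush [ 410.  -278.8   50. ]
mountTL [499.7 -87.6  10. ]
mountBL [408.7 -93.7  10. ]
tray [650.1 211.5  28. ]
tray [646.2  53.   28. ]
tray [527.3  54.7  28. ]
tray [524.4 212.9  28. ]
filter [446.8 342.5 114. ]  pinion [698.8  90.1  30. ]
redbox [537.8 -18.1  60. ] [ 543. -217.   60.]
```

apply_moves([
  [22,35,2,0,0,-2.2,0],
  [22,35,2,0,0,-2.2,0],
  [22,35,2,0,0,-2.2,0],
  [22,35,2,0,0,-2.2,0],
  [22,35,2,0,0,-2.2,0],
  [22,35,2,0,0,-2.2,0],
  [22,35,2,0,0,-2.2,0.4],
  [22,35,2,0,0,-2.2,0.4],
  [22,35,2,0,0,-2.2,0.4],
  [22,35,2,0,0,-2.2,0.4],
  [0,0,0,0,0,0,0.4],
  [0,0,0,0,0,0,0.4],
])

```text
time: 1.65
ee_pos: [0.4485, -0.1503, 0.2681]
tcp_rot: [180.0, 0.0, 2.6]
wrist_force: [-0.0, 0.1, 0.6]
opening: 0.0514
```

```bash
cat > snap.py <<'E'
import sys
from h import *
tag=sys.argv[1]
import pickle
for n in sys.argv[2:]:
    o=get_obs();im=camera(n);cv2.imwrite(f"pics/{n}{tag}.png",im[:,:,::-1]);pickle.dump(o,open(f"pics/{n}{tag}.pkl","wb"))
np.set_printoptions(precision=4,suppress=True)
print(o["time"],o["ee_pos"]*1000,o["tcp_rot"],o["wrist_force"],o["opening"],o["q"])
E
python3 snap.py 1 wrist
```

```text
1.65 [ 448.514  -150.2505  268.084 ] [179.9985   0.031    2.623 ] [-0.028   0.1409  0.5882] 0.05141164931706738 [-18.5135  -5.0198   2.299   97.3471  -0.0125 158.8635]
```

View pics/wrist1.png

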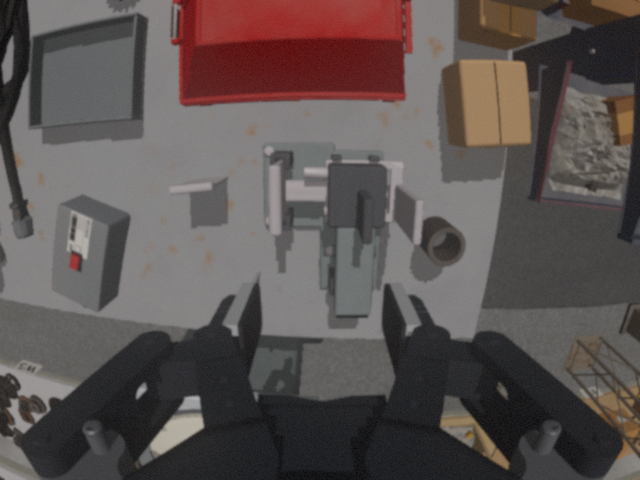

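```bash
python3 - <<'E'
import cv2
im=cv2.imread("pics/wrist1.png")[135:325,250:460]
cv2.imwrite("pics/wrist1z.png",cv2.resize(im,None,fx=3.0,fy=3.0,interpolation=cv2.INTER_CUBIC))
E
```

```text
(no output)
```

View pics/wrist1z.png

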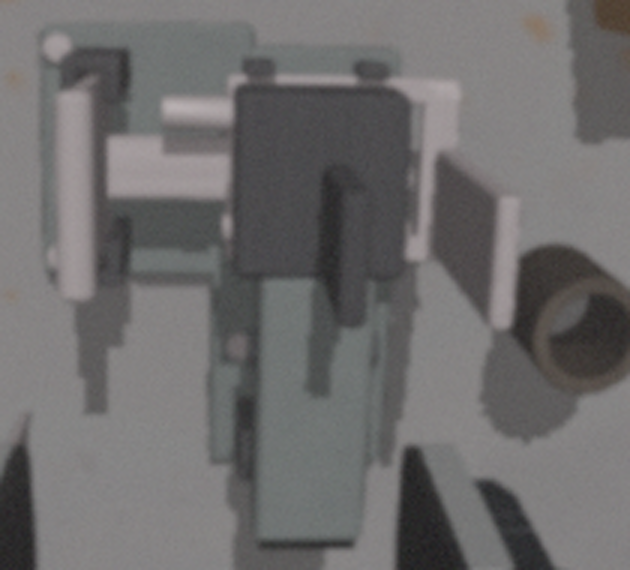

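```bash
python3 - <<'E'
from h import *
import pickle
o=pickle.load(open("pics/wrist1.pkl","rb"))
z=lambda u,v:(250+(u+.5)/3-.5,135+(v+.5)/3-.5)
np.set_printoptions(precision=1,suppress=True)
for n,pts,h in [("plate",[(60,90),(92,90),(62,298),(95,298)],.095),("tab",[(500,195),(518,195),(492,327),(512,327)],.121),
 ("post",[(340,190),(367,190),(341,325),(364,325)],.121),("head",[(235,85),(412,88),(410,275),(235,275)],.074),("stubend",[(257,542),(353,542)],.060),
 ("bolts",[(57,46),(52,258)],.012)]:
    P=np.array([onz("wrist",*z(*p),h,o) for p in pts]);print(n,P[:,:2].tolist() and P[:,:2],P.mean(0))
# bright mask for the plate bar
im=cv2.imread("pics/wrist1.png");g=im.min(2)
m=((g>150)).astype(np.uint8);print(g[140:240:10,270:285])
E
```

```text
plate [[ 488.2 -106.8]
 [ 488.4 -115.5]
 [ 429.8 -108.2]
 [ 430.2 -117.5]] [ 459.2 -112.    95. ]
tab [[ 470.  -222. ]
 [ 470.3 -226.7]
 [ 434.8 -223.8]
 [ 435.  -229.3]] [ 452.5 -225.4  121. ]
post [[ 468.9 -180.7]
 [ 469.3 -187.5]
 [ 433.6 -183.6]
 [ 433.9 -189.6]] [ 451.4 -185.3  121. ]
head [[ 489.3 -154.2]
 [ 491.4 -205.5]
 [ 435.4 -209.5]
 [ 433.  -157. ]] [ 462.3 -181.6   74. ]
stubend [[ 335.8 -169.8]
 [ 336.9 -202.6]] [ 336.4 -186.2   60. ]
bolts [[494.7 -94.1]
 [419.5 -93.6]] [457.1 -93.8  12. ]
[[130 129 130 132 129 131 131 130 131 131 130 131 127 128 129]
 [154 154 146 130 111 101  97  98  97  96  97  96  96  96  98]
 [ 88  76  78  78  70  66  59  70  82  88  98  93  91  81  75]
 [143 148 148 153 151 150 148 145 136 127 106  91  79  81  78]
 [141 146 150 152 152 147 149 145 140 129 113  94  82  79  84]
 [140 146 149 150 151 152 151 145 137 128 116  96  80  77  85]
 [142 146 148 152 151 149 150 146 140 134 115  97  82  76  77]
 [137 144 149 151 150 149 148 148 141 134 119 101  82  78  74]
 [139 146 145 150 152 150 149 147 141 135 122 104  83  68  69]
 [132 139 148 149 151 150 146 145 144 137 126 111  89  82  82]]
```

apply_moves([
  [1,3,-4,0,0,10,0.5],
  [1,3,-4,0,0,10,0.5],
  [1,3,-4,0,0,10,0.5],
  [1,3,-4,0,0,10,0.5],
  [1,3,-4,0,0,10,0.5],
  [1,3,-4,0,0,10,0.5],
  [1,3,-4,0,0,10,0.5],
  [1,3,-4,0,0,10,0.5],
  [1,3,-4,0,0,10,0.5],
  [1,3,-4,0,0,10,0.5],
  [1,3,-4,0,0,10,0.5],
  [0,3,-4,0,0,10,0.5],
  [0,3,-4,0,0,10,0.5],
  [0,0,-4,0,0,10,0.5],
  [0,0,-4,0,0,10,0.5],
  [0,0,-4,0,0,10,0.5],
  [0,0,-4,0,0,10,0.5],
  [0,0,-4,0,0,10,0.5],
  [0,0,0,0,0,0,0.5],
])

```text
time: 4.08
ee_pos: [0.4592, -0.1121, 0.1961]
tcp_rot: [180.0, -0.0, -177.6]
wrist_force: [-0.9, -1.1, -0.5]
opening: 0.0427
```

```bash
python3 snap.py 2 wrist
```

```text
4.075 [ 459.181  -112.0612  196.0589] [ 179.9981   -0.025  -177.5812] [-0.8719 -1.143  -0.5419] 0.04274032998519651 [-13.7118  -6.3284  -6.9115  89.4415  -0.0051 -16.1306]
```

View pics/wrist2.png

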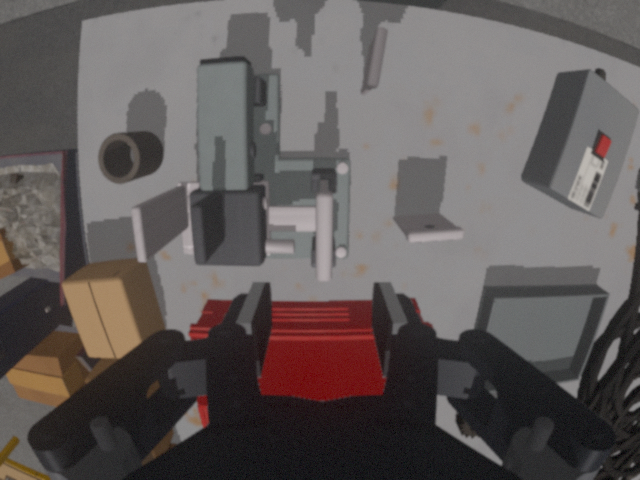

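```bash
python3 - <<'E'
from h import *
import pickle
o=pickle.load(open("pics/wrist2.pkl","rb"))
np.set_printoptions(precision=1,suppress=True)
im=cv2.imread("pics/wrist2.png")
for v in(200,215,230,245,260,275): print(v,im[v,310:340].min(1))
print(im[180:290:3,324].min(1))
for p in [(317,194),(331,194),(317,280),(331,280)]: print(onz("wrist",*p,.095,o))
cv2.imwrite("pics/w2z.png",cv2.resize(im[40:290,120:360],None,fx=2.4,fy=2.4,interpolation=cv2.INTER_CUBIC))
E
```

```text
200 [121 122 119 119 118 120 129 137 149 155 156 160 160 161 163 162 160 161
 159 151 145 135 119 102  94  98 107 118 126 125]
215 [164 165 166 165 159 144 139 139 148 154 157 160 162 164 165 164 164 161
 157 151 141 131 111  98  91  87  89 106 116 123]
230 [163 165 163 160 153 142 138 141 151 155 160 160 164 164 167 163 162 160
 159 152 142 130 110  95  91 102 105 117 119 125]
245 [120 107  79  65  69  91 119 139 151 158 160 162 163 167 167 167 166 162
 159 152 140 124  96  79  76 104 115 122 112 104]
260 [120 104  85  85  87 102 122 141 153 158 161 165 163 165 167 167 165 163
 157 150 137 118  99  87  90 104 121 135 135 137]
275 [134 138 136 136 132 130 133 140 149 158 161 166 167 168 167 164 164 162
 154 148 132 126 130 136 140 139 138 135 135 135]
[ 81  91  86  87  94 129 160 162 163 163 162 165 165 164 164 166 166 167
 164 164 167 166 166 165 169 167 165 166 165 169 167 166 168 164 140 137
 135]
[ 428.6 -116.4   95. ]
[ 428.2 -107.7   95. ]
[ 486.1 -114.2   95. ]
[ 485.7 -104.9   95. ]
```

View pics/w2z.png

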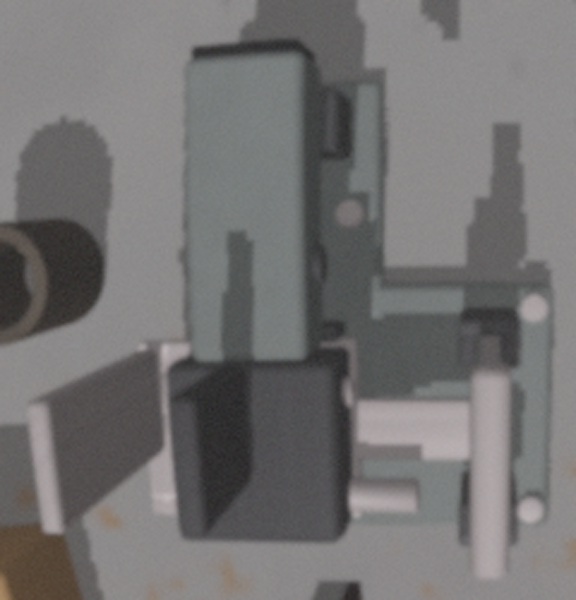

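apply_moves([
  [0,1,-30,0,0,0,0.5],
  [0,0,-30,0,0,0,0.5],
  [0,0,-25,0,0,0,0.5],
  [0,0,-15,0,0,0,0.5],
  [0,0,-10,0,0,0,0.5],
  [0,0,0,0,0,0,0.7],
  [0,0,0,0,0,0,0.8],
  [0,0,0,0,0,0,0.9],
  [0,0,0,0,0,0,1],
  [0,0,0,0,0,0,1],
  [0,0,0,0,0,0,1],
], grip_force=40)

```text
time: 5.5
ee_pos: [0.4602, -0.1104, 0.0872]
tcp_rot: [-180.0, 0.1, -177.4]
wrist_force: [0.2, -0.7, 6.1]
opening: 0.0106
```

apply_moves([
  [0,0,5,0,0,0,1],
  [0,0,10,0,0,0,1],
  [0,0,12,0,0,0,1],
  [0,0,13,0,0,0,1],
  [0,0,15,0,0,0,1],
  [0,0,30,0,0,0,1],
  [0,0,40,0,0,0,1],
  [0,0,40,0,0,0,1],
  [0,0,0,0,0,0,1],
])

```text
time: 6.62
ee_pos: [0.4607, -0.1104, 0.255]
tcp_rot: [-179.9, 0.3, -177.4]
wrist_force: [0.3, 0.1, -1.1]
opening: 0.0101
```

```bash
python3 snap.py 3 wrist scene
```

```text
6.675 [ 460.2359 -110.3454  252.8989] [-179.9565    0.1504 -177.4346] [ 0.0288 -0.0816 -1.6304] 0.010169227950400284 [-13.4825  -5.5408   0.1158  95.5001  -0.0002 -16.0479]
```

View pics/wrist3.png

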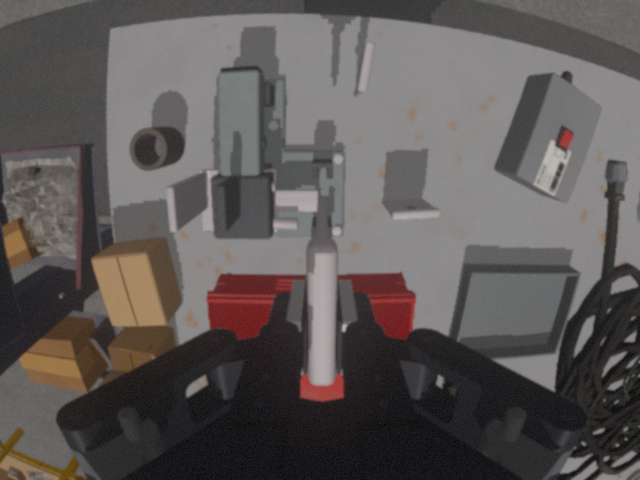

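View pics/scene3.png

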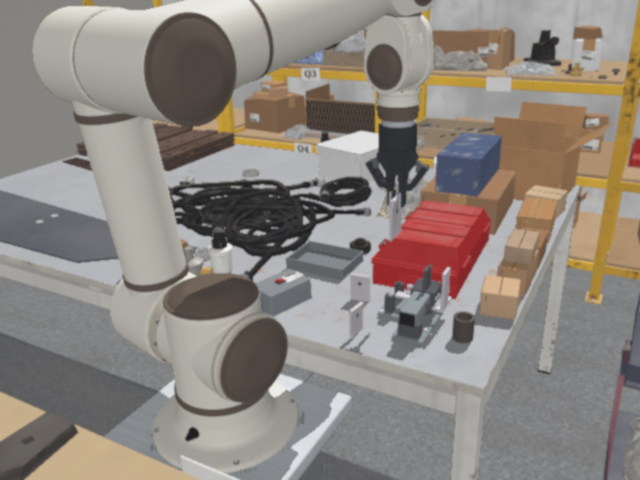

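apply_moves([
  [10,20,0,0,0,0,1],
  [20,36,0,0,0,0,1],
  [20,36,0,0,0,0,1],
  [20,36,0,0,0,0,1],
  [20,36,0,0,0,0,1],
  [20,36,0,0,0,0,1],
  [17,34,0,0,0,0,1],
  [0,0,-28,9,0,0,1],
  [0,0,-28,9,0,0,1],
  [0,0,-28,9,0,0,1],
  [0,0,-28,9,0,0,1],
  [0,0,-28,9,0,0,1],
  [0,0,0,0,0,0,1],
  [0,0,0,0,0,0,1],
])

```text
time: 8.48
ee_pos: [0.5868, 0.1238, 0.1117]
tcp_rot: [135.2, 1.8, -178.2]
wrist_force: [0.2, 0.9, -1.1]
opening: 0.0105
```

```bash
python3 snap.py 4 top wrist scene; python3 -c "
import cv2
im=cv2.imread('pics/scene4.png')[180:330,250:480];cv2.imwrite('pics/s4z.png',cv2.resize(im,None,fx=3.4,fy=3.4,interpolation=2))
im=cv2.imread('pics/top4.png')[150:350,200:480];cv2.imwrite('pics/t4z.png',cv2.resize(im,None,fx=2.8,fy=2.8,interpolation=2))"
```

```text
8.575 [587.3557 124.3679 113.1711] [ 135.149     1.9783 -178.1149] [ 0.9005  0.1816 -0.9412] 0.009930547679818973 [ -6.2951  13.8147  -3.6674  78.6504  44.5533 -11.5109]
```

View pics/s4z.png

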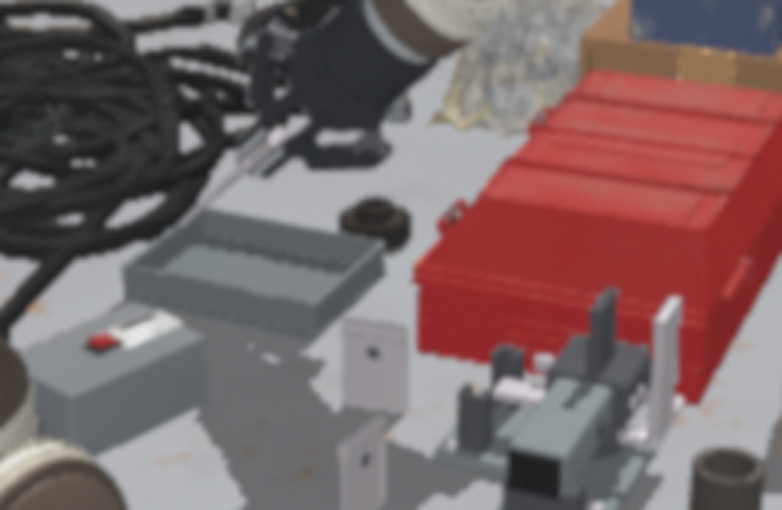

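View pics/wrist4.png

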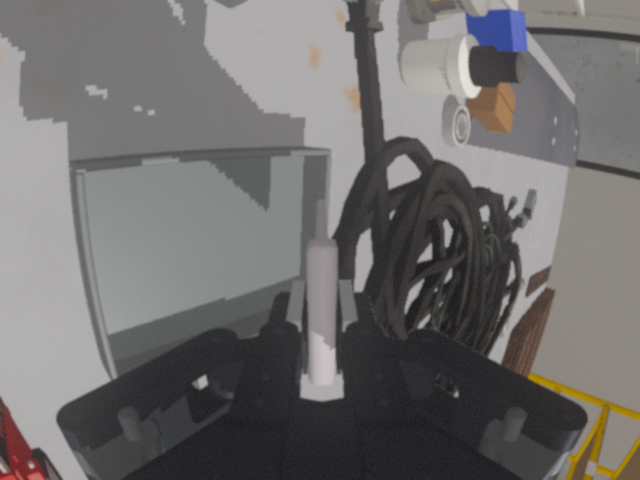

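View pics/t4z.png

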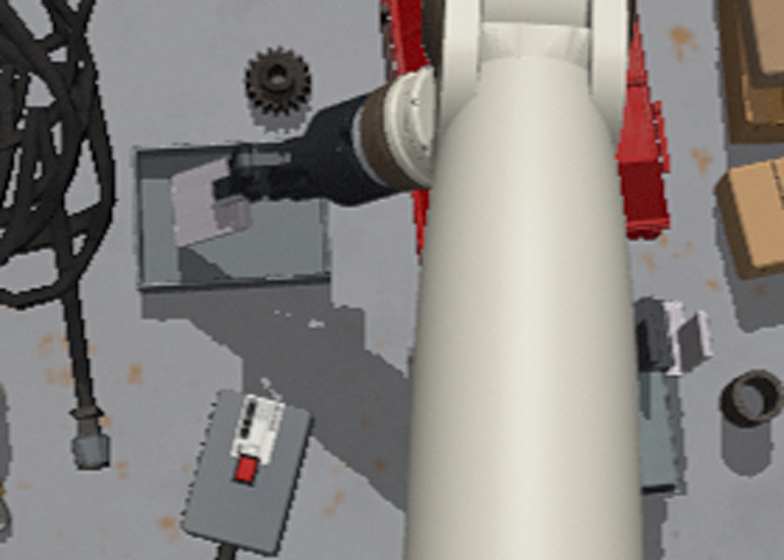

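apply_moves([
  [0,0,-15,0,0,0,1],
  [0,0,-15,0,0,0,1],
  [0,0,-8,0,0,0,1],
  [0,0,-5,0,0,0,1],
  [0,0,-3,0,0,0,1],
  [0,0,0,0,0,0,1],
  [0,0,0,0,0,0,1],
])

```text
time: 9.5
ee_pos: [0.5869, 0.1238, 0.0656]
tcp_rot: [135.0, 1.9, -178.2]
wrist_force: [-0.5, -0.5, -0.5]
opening: 0.0104
```

apply_moves([
  [0,0,-3,0,0,0,1],
  [0,0,-2,0,0,0,1],
  [0,0,0,0,0,0,0.9],
  [0,0,0,0,0,0,0.8],
  [0,0,0,0,0,0,0.7],
  [0,0,0,0,0,0,0.65],
  [0,0,0,0,0,0,0.65],
  [0,0,0,0,0,0,0.65],
])

```text
time: 10.5
ee_pos: [0.5867, 0.1238, 0.0602]
tcp_rot: [135.0, 1.8, -178.2]
wrist_force: [0.0, 0.3, -1.2]
opening: 0.0297
```

```bash
python3 snap.py 5 wrist
```

```text
10.5 [586.6545 123.8174  60.2425] [ 135.0309    1.8109 -178.1818] [ 0.0005  0.2892 -1.2351] 0.02974317652734195 [ -6.3878  15.9044  -7.2553  73.1945  44.6425 -11.5665]
```

View pics/wrist5.png

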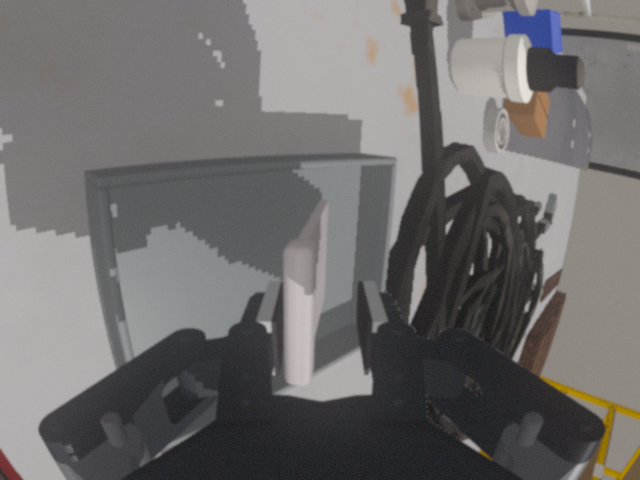

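apply_moves([
  [0,-10,10,0,0,0,0.65],
  [0,-20,20,0,0,0,0.65],
  [0,-30,30,0,0,0,0.65],
  [0,-10,30,0,0,0,0.65],
  [0,0,40,-9,0,0,0.65],
  [0,0,10,-9,0,0,0.65],
  [0,0,0,-9,0,0,0.65],
  [0,0,0,-9,0,0,0.65],
  [0,0,0,-9,0,0,0.65],
])

```text
time: 11.68
ee_pos: [0.5868, 0.0531, 0.2022]
tcp_rot: [-179.7, 0.1, -177.4]
wrist_force: [0.1, -0.3, -0.3]
opening: 0.0293
```

```bash
python3 snap.py 6 top wrist
```

```text
11.725 [586.7903  54.6645 202.2014] [-179.3468    0.1146 -177.3235] [-0.1833  2.7002 -0.0165] 0.02963812014346202 [ 5.6215  9.6264 10.0902 90.3829 -0.6582  2.9452]
```

View pics/wrist6.png

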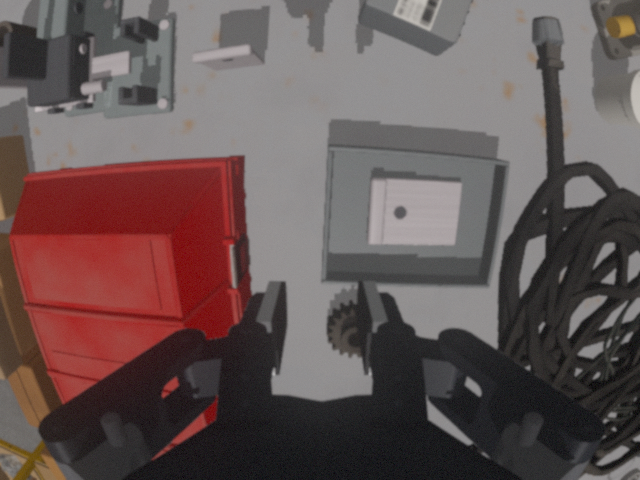

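View pics/top6.png

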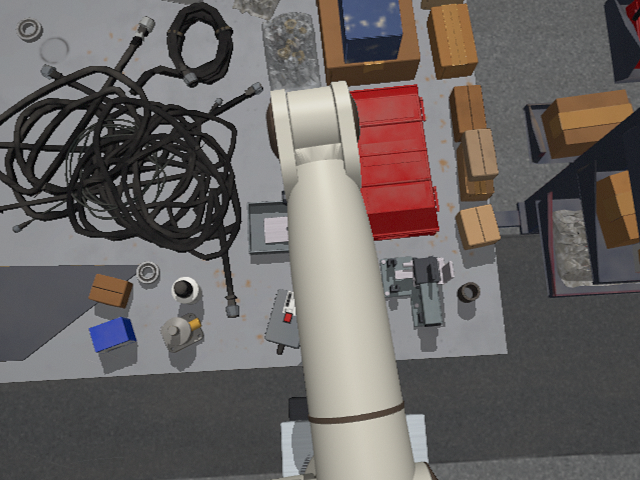

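apply_moves([
  [0,-15,30,0,0,0,0.3],
  [-18,-34,10,0,0,0,0],
  [-20,-35,0,0,0,0,0],
  [-20,-35,0,0,0,0,0],
  [-20,-35,0,0,0,0,0],
  [-20,-35,0,0,0,0,0],
  [-20,-35,0,0,0,0,0],
  [-16,-29,0,0,0,0,0],
  [0,0,0,0,0,0,0],
  [0,0,0,0,0,0,0],
])

```text
time: 13.02
ee_pos: [0.4525, -0.1994, 0.2405]
tcp_rot: [179.9, 0.0, -177.5]
wrist_force: [-0.2, -0.2, -0.1]
opening: 0.0855
```

```bash
python3 snap.py 7 wrist; python3 -c "
import cv2
im=cv2.imread('pics/wrist7.png')[40:320,200:440];cv2.imwrite('pics/w7z.png',cv2.resize(im,None,fx=2,fy=2,interpolation=2))"
```

```text
13.025 [ 452.5232 -199.4108  240.5152] [ 179.9066    0.0476 -177.4928] [-0.177  -0.241  -0.0723] 0.08545296288200979 [-23.8382  -2.7797   1.3324  94.1109   0.1048 -26.3454]
```

View pics/w7z.png

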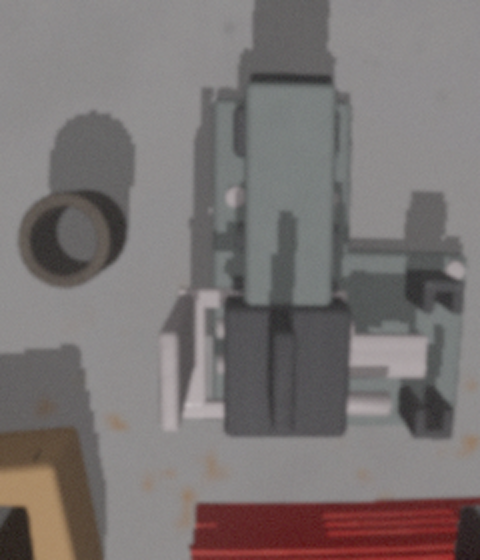

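```bash
python3 - <<'E'
from h import *
import pickle
o=pickle.load(open("pics/wrist7.pkl","rb"))
np.set_printoptions(precision=1,suppress=True)
im=cv2.imread("pics/wrist7.png")
for v in(215,230,245): print(im[v,330:355].min(1),im[v,278:294].min(1))
z=lambda u,v:(200+(u+.5)/2-.5,40+(v+.5)/2-.5)
for n,pts,h in [("tab",[(162,330),(178,330),(165,428),(179,428)],.121),("post",[(273,332),(293,332),(275,427),(294,427)],.121),("head",[(225,300),(348,302),(228,433),(347,433)],.074)]:
    P=np.array([onz("wrist",*z(*p),h,o) for p in pts]);print(n,P[:,:2],P.mean(0))
E
```

```text
[81 82 81 74 66 55 60 69 74 79 77 77 78 78 80 78 73 74 74 82 84 86 81 82
 81] [138 139 141 153 159 163 161 162 156 146 128 107  88  81  80  82]
[84 82 78 72 64 58 65 74 79 81 82 82 81 79 81 77 72 74 76 78 84 81 80 81
 84] [134 131 137 149 158 163 162 163 160 149 134 110  90  84  78  86]
[84 84 86 79 73 64 66 72 78 86 84 85 83 82 79 74 76 76 82 82 82 84 84 83
 87] [136 133 137 149 159 162 165 167 165 155 137 117 103 127 153 168]
tab [[ 433.7 -227.9]
 [ 433.5 -222.4]
 [ 468.7 -226.3]
 [ 468.5 -221.4]] [ 451.1 -224.5  121. ]
post [[ 432.8 -190.4]
 [ 432.5 -183.6]
 [ 466.6 -187.8]
 [ 466.4 -181.2]] [ 449.6 -185.8  121. ]
head [[ 430.6 -207.7]
 [ 429.  -158.5]
 [ 486.5 -204.4]
 [ 484.5 -154.4]] [ 457.6 -181.3   74. ]
```

apply_moves([
  [0,0.5,-35,0,0,0,0],
  [0,0,-35,0,0,0,0],
  [0,0,-35,0,0,0,0],
  [0,0,-20,0,0,0,0],
  [0,0,-15,0,0,0,0],
  [0,0,0,0,0,0,0.15],
  [0,0,0,0,0,0,0.25],
  [0,0,0,0,0,0,0.25],
  [0,0,0,0,0,0,0.25],
], grip_force=25)

```text
time: 14.2
ee_pos: [0.453, -0.1988, 0.1009]
tcp_rot: [-180.0, 0.0, -177.4]
wrist_force: [-0.1, -0.8, 0.4]
opening: 0.0642
```

```bash
python3 snap.py 8 wrist scene; python3 -c "
import cv2
im=cv2.imread('pics/scene8.png')[205:355,340:500];cv2.imwrite('pics/s8z.png',cv2.resize(im,None,fx=4,fy=4,interpolation=2))"
```

```text
14.25 [ 452.8757 -198.818   100.7327] [-179.9854    0.0382 -177.4353] [-0.3015 -0.3503  0.3639] 0.0640111314504493 [-23.7041  -2.9309 -14.2599  78.6302   0.0038 -26.2688]
```

View pics/wrist8.png

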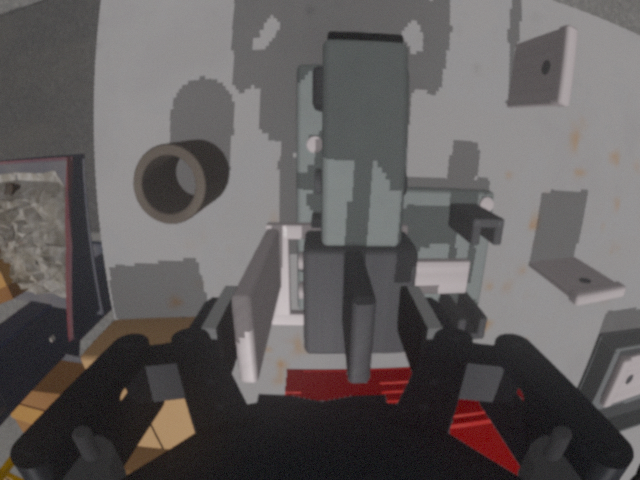

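View pics/s8z.png

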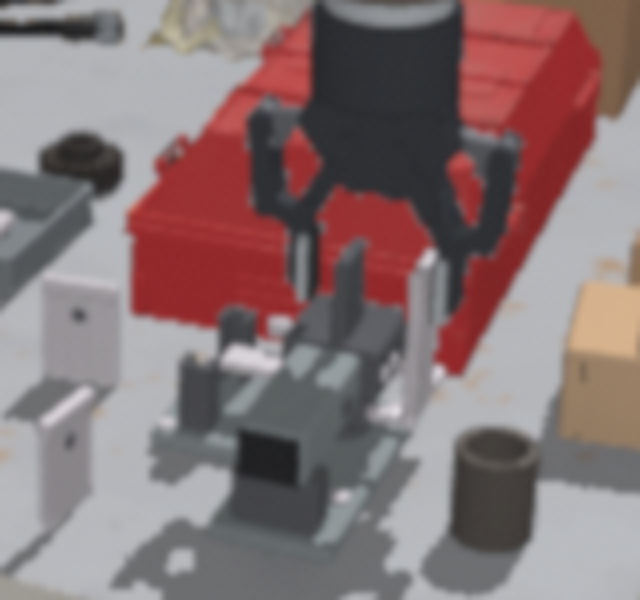

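apply_moves([
  [0,0,0,0,0,0,0.3],
  [0,0,0,0,0,0,0.35],
  [0,0,0,0,0,0,0.4],
  [0,0,0,0,0,0,0.45],
  [0,0,0,0,0,0,0.5],
  [0,0,0,0,0,0,0.55],
  [0,0,0,0,0,0,0.6],
  [0,0,0,0,0,0,0.65],
  [0,0,0,0,0,0,0.7],
  [0,0,0,0,0,0,0.7],
])

```text
time: 15.55
ee_pos: [0.453, -0.1975, 0.1013]
tcp_rot: [179.9, 0.1, -177.4]
wrist_force: [-1.0, 5.0, 11.6]
opening: 0.033
```

```bash
python3 snap.py 9 wrist
```

```text
15.55 [ 453.0225 -197.4862  101.3096] [ 179.8532    0.0936 -177.3815] [-1.0368  5.0469 11.6427] 0.03299994594990161 [-23.6477  -2.9745 -14.2377  78.7178   0.1731 -26.2663]
```

View pics/wrist9.png

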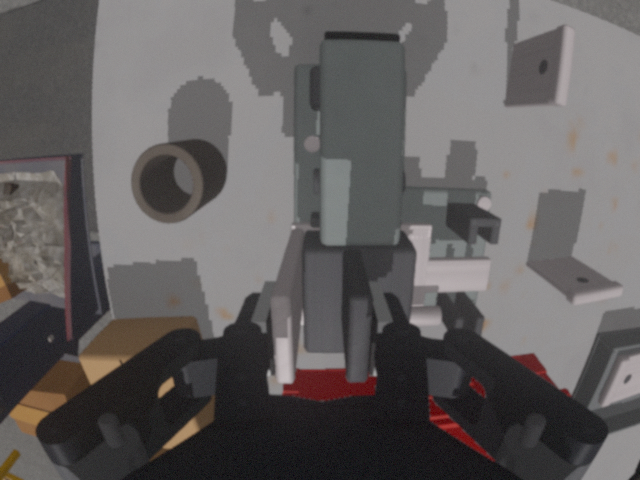

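apply_moves([
  [0,0,0,0,0,0,1],
  [0,0,0,0,0,0,1],
  [0,0,0,0,0,0,1],
  [0,0,2,0,0,0,1],
  [0,0,3,0,0,0,1],
  [0,0,4,0,0,0,1],
  [0,0,4,0,0,0,1],
  [0,0,4,0,0,0,1],
], grip_force=80)

```text
time: 16.6
ee_pos: [0.4527, -0.1987, 0.1175]
tcp_rot: [180.0, -0.0, -177.4]
wrist_force: [-0.1, 0.1, -4.7]
opening: 0.032
```

apply_moves([
  [0,0,4,0,0,0,1],
  [0,0,5,0,0,0,1],
  [0,0,5,0,0,0,1],
  [0,0,6,0,0,0,1],
  [0,0,6,0,0,0,1],
  [0,0,8,0,0,0,1],
  [0,0,8,0,0,0,1],
  [0,0,8,0,0,0,1],
  [0,0,8,0,0,0,1],
  [0,0,8,0,0,0,1],
  [0,0,6,0,0,0,1],
  [0,0,3,0,0,0,1],
  [0,0,0,0,0,0,1],
  [0,0,0,0,0,0,1],
  [0,0,0,0,0,0,1],
  [0,0,0,0,0,0,1],
])

```text
time: 18.6
ee_pos: [0.4526, -0.1987, 0.1921]
tcp_rot: [180.0, -0.0, -177.4]
wrist_force: [-0.3, 0.6, -4.7]
opening: 0.0319
```

```bash
python3 snap.py 10 wrist top scene; python3 -c "
import cv2
im=cv2.imread('pics/scene10.png')[165:355,330:500];cv2.imwrite('pics/s10z.png',cv2.resize(im,None,fx=3.1,fy=3.1,interpolation=2))"
```

```text
18.7 [ 452.6605 -198.6813  192.202 ] [ 179.9973   -0.0054 -177.4305] [ 0.4948 -0.2286 -4.8536] 0.03206166514212732 [-23.6976  -3.4197  -4.6282  88.7975   0.     -26.2671]
```

View pics/wrist10.png

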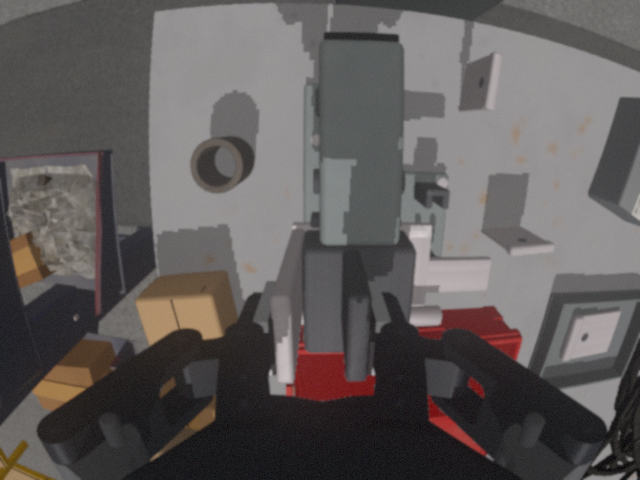

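View pics/s10z.png

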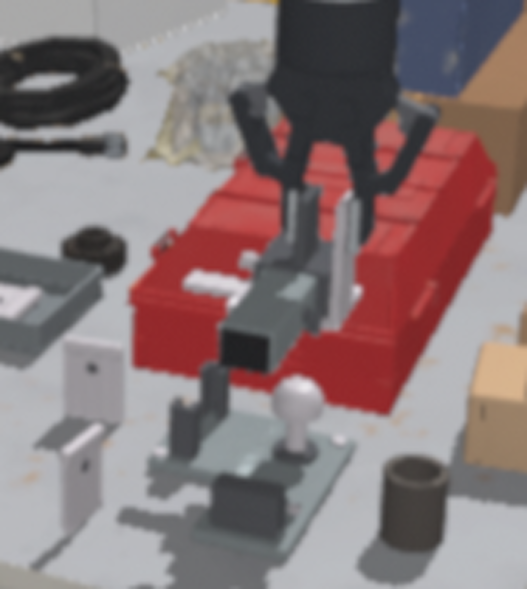

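View pics/top10.png

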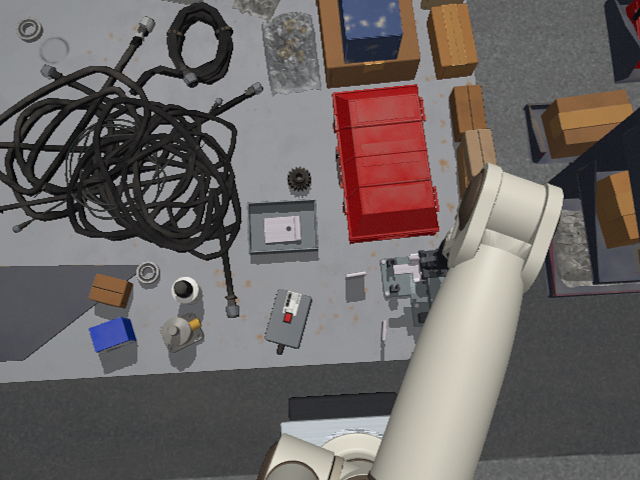

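```bash
python3 -c "
from workcell import *
o=get_obs();print(o['time'],o['qd'],o['opening']);print(job_done())"
```

```text
18.75 [ 0.03165888 -0.09947593 -0.00990191  0.14023128 -0.05692954  0.07902075] 0.031771740329632016
the job is handed in; nothing more can be done
None
```

The coupler is off the ball and held level and still about 91 mm above where it sat, with the latch squeezed. I handed the job in at 18.75 s.

- **Lock plate:** I gripped it by its top edge, lifted it straight up out of the holder and laid it in the parts tray. The pictures show it lying flat inside the tray.
- **Latch:** With the coupler still on the ball, I closed the jaws on the tab and post until they stopped at about 33 mm. Fully squeezed is 33.5 mm, and the gripper had read about 0.5 mm low on the plate's 11 mm edge.
- **Lift:** I raised the grip force to 80 N, then lifted. The opening settled at 32 mm, about 1.5 mm under the nominal squeezed width, which I put down to that bias and the harder grip.
- **Last checks:**
  - **Ball:** It stands bare in the scene picture.
  - **Hold:** The coupler sits in the wrist view exactly as it did before the lift, so it has not slipped or tilted.
  - **Load:** The wrist carries about 4.8 N, which matches its weight.
  - **Loose parts:** The bush (wrist and scene views), pinion and filter bowl (top view) look unmoved by eye; I did not re-measure them. The arm hid the bush in the last top picture.

No check failed. The largest wrist force I read was about 12 N, at the end of the squeeze. Position estimates from different views disagreed by up to about 5 mm, the largest in x, and both grasps still landed as planned.

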